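Weigh out cord reels from the tray under the counter shelf

ROBOT

A 6-joint arm with a two-finger parallel gripper is mounted at the origin on the work surface. World frame = base frame: x ahead of the robot, y to its left, z up, the work surface at z = 0. Lengths are in m, angles in degrees, forces in N, time in s.
With the tool pointing down it reaches from about 0.3 to 0.825 m from the base axis. Payload 5.4 kg.
Tool frame: the origin (TCP) lies on the centre line of the jaws, within the pads' length; the fingertips stand tcp_to_tips ahead of it and the grasp point (between the pads) lies 3 mm ahead of it (tcp_to_tips is the distance from the TCP to the fingertips, in m); z points along the fingers, y is the line along which they close (so a half turn about z gives the same grasp; the last joint's range is limited). The gripper opens to 92 mm and grips with 3 to 60 N. Pads are 20 mm wide; open, the fingers measure 128 mm over their backs; the gripper's body (75 mm by 189 mm) begins 69 mm behind the grasp point.
Start: joints at [-77.699, 9.076, 91.501, -0, 79.423, -12.038], TCP at [0.237, -0.524, 0.237] pointing down, gripper open.
Joint ranges: [-166.64, 166.64], [-54.1, 131.32], [10.49, 154.53], [-73.88, 253.88], [9.74, 151.15], [-171.62, 171.62]. Speed limits (degrees/s): [147.25, 147.25, 180, 180, 180, 180].

INTERFACE

Orientations are given as a 3x3 rotation matrix whose columns are the frame's x, y, z axes.
In Python, from cell import get_obs, snapshot, finish_job, tcp_to_tips gives the robot as it stands.
- The arm moves only by the tool play_rows, never from a script. Its argument "series" is a list of rows, each a list of 4 numbers: the shift along the tool's x, y, z in mm, then the turn about the tool's z in degrees. In form: [[tx, ty, tz, yaw], ...]. A call has 1 to 12 rows; each row is the pose to reach, as a shift and turn from the pose commanded when the call began, along the tool's axes at that moment; what a row does not reach only later rows make up. A row lasts 1/10 s, in which the tool goes at most 50 mm and 8.59 degrees, less where a joint would pass 70% of its speed; a pose out of reach is approached as far as the arm can. A call with a gripper value outside its range is refused whole. "gripper" is the finger opening in mm, from 0 to 91.9, set as the call begins (left out, the last holds). The fingers move at their own pace and stop on an object; the grip force is fixed at half the most. Time passes only in rows, so rows that repeat a pose let the fingers close. It gives the time, the measured TCP pose, the force, the opening and the grip force at its end, in the units of the state.
- get_obs(): the state, without advancing time (a new reading comes with each control period).
- snapshot(name): name is "scene" or "top" or "wrist"; returns a dict with "pixels" (480x640x3 uint8, red, green, blue), "z_map" (480x640 float32, m along the optical axis (not along the pixel's ray), 0 where there is no reading), "intrinsics" (3x3 intrinsics, pixels), "cam_to_world" (4x4, takes a point from camera to world coordinates). Camera axes: x right, y down, z forward; pixel columns grow to the right and rows downward; lengths in m; the calibration is good to about 2 mm. The wrist camera is an equidistant fisheye: a pixel r from the principal point sees the ray r / f radians off the axis. A picture is of the moment at which its call begins.
- finish_job(): hands the job in; it is judged then, once.
The state is a dict: "time_s": time; "joint_pos": joint angles; "dq": joint speeds; "effort": joint torques, N m; "eef_pos": TCP position; "ee_rot": TCP orientation; "contact_force": force on the tool from outside, world axes, zero at the start; "ft_torque": the same for the moment, N m; "grip_width": finger opening in m; "gripper_force": force on a finger pad.
Only numpy, scipy, OpenCV 4.12 (cv2) and the standard library are available. Lean on these libraries where they do the work, as an engineer would, in place of code of your own. Each camera call takes 0.05 s, during which the arm holds its last target. There are 200 camera calls.

TASK

By its upright tab, slide the reel tray out from under the counter shelf (right past the gate post, then straight out until it is clear of the shelf), and load reels, from it or from any standing on the table beside it, onto the spring scale until the pointer stands in the white band with your hand off; no more weight than that. Every reel left over, also any that stood on the table, goes in the tray; slide it back under the shelf, fully in and fully over to the left behind the gate post, and leave the other things on the table alone.

Things in the scene. Friction and masses are not known exactly. Their poses are not given: they have to be found in the camera images.
- shelf: Low wooden counter shelf, fixed, open at its front (towards the robot). Origin: middle of the front edge, on the table; x inward (away from the robot), y left, z up. Under its board is a pocket 82 mm high: side walls at y = -132 and +132 mm, back wall at x = 180 mm. Board: front edge at x = -2 mm, top 94 mm high; goods stand on it from x = 110 mm back, up to 145 mm high
- mouth (a point): Middle of the pocket's open mouth, on the table, at x = 0, y = -18.5 mm of the shelf; axes as the shelf's. The mouth is 228 mm wide (the tray 212 mm), from the right wall to the gate post
- gate_post (a point): Middle of the front face of the gate post, a wooden post that closes the left end of the mouth: 37 mm wide (y +95 to +132 mm of the shelf), 12 mm deep (x 0 to 12 mm), 82 mm high
- tray_home (a point): Where the tray's origin belongs at home, at x = 98, y = +23.5 mm of the shelf; axes as the shelf's. Home is fully in (11 mm short of the back wall), then fully left (3 mm short of the left wall), the tray's left front corner locked behind the gate post. From home the tray must first slide about 42 mm to the right (-y) before it can come straight out (-x), and the reverse on the way in
- tray: Dark red open tray with reels in it, 142 mm (x) by 212 mm (y), walls 26 mm high and 5 mm thick, floor 5 mm thick, slides on the table, 0.25 kg empty. Origin: centre of its underside; at home its axes are parallel to the shelf's. A flat steel arm runs 75 mm forward (-x) from the middle of its front to an upright grip tab
- tray_tab (a point): Centre of the top edge of the tray's upright steel grip tab, 135 mm before (-x of) the tray's origin and 77 mm above the table; the tab is 14 mm thick (along the tray's y, grip it across this), 34 mm long (along x), free from 12 mm height up
- scale: Spring scale fixed to the table: grey base 150 mm (x) by 200 mm (y), 55 mm high, with a black column 150 mm high on its far (+x) side (24 mm by 50 mm, centred at x = 99 mm). The white band on the column lies at heights 88 to 102 mm. Origin: centre of the underside of the base; turned a little about z
- pan_floor (a point): Centre of the inner floor of the scale's aluminium pan; x and y parallel to the scale's. Inner size 150 mm (x) by 214 mm (y), rim 13 mm above the floor; floor 135 mm above the table when empty. Room for six standing reels, two by three, 68 mm apart. The pan carries a steel pointer that slides round the column at the height of the pan's floor
- pan (a joint): How far the scale's pan has sunk, in m: 0 empty, 0.06 at the stop. About 8.5 mm for a reel of ordinary weight (spring 115 N/m), but the reels differ: 7 to 10.5 mm each. The pointer is in the white band from 0.033 to 0.047; four or five reels are needed
- reel1: Cord reel, may be absent: white plastic and dark cord, standing: flanged drum 60 mm across and 28 mm high, with a hub 24 mm across on top of it, from 28 to 70 mm height, to grip it by. Weight 85 to 120 g, not to be told by eye. Origin: centre of its underside, z along the hub. Starts in the tray, where the reels stand about 65 mm apart
- reel2: Cord reel, may be absent: white plastic and dark cord, standing: flanged drum 60 mm across and 28 mm high, with a hub 24 mm across on top of it, from 28 to 70 mm height, to grip it by. Weight 85 to 120 g, not to be told by eye. Origin: centre of its underside, z along the hub. Starts in the tray, where the reels stand about 65 mm apart
- reel3: Cord reel, may be absent: white plastic and dark cord, standing: flanged drum 60 mm across and 28 mm high, with a hub 24 mm across on top of it, from 28 to 70 mm height, to grip it by. Weight 85 to 120 g, not to be told by eye. Origin: centre of its underside, z along the hub. Starts in the tray, where the reels stand about 65 mm apart
- reel4: Cord reel, may be absent: white plastic and dark cord, standing: flanged drum 60 mm across and 28 mm high, with a hub 24 mm across on top of it, from 28 to 70 mm height, to grip it by. Weight 85 to 120 g, not to be told by eye. Origin: centre of its underside, z along the hub. Starts in the tray, where the reels stand about 65 mm apart
- reel5: Cord reel, may be absent: white plastic and dark cord, standing: flanged drum 60 mm across and 28 mm high, with a hub 24 mm across on top of it, from 28 to 70 mm height, to grip it by. Weight 85 to 120 g, not to be told by eye. Origin: centre of its underside, z along the hub. Starts in the tray, where the reels stand about 65 mm apart
- reel6: Cord reel, may be absent: white plastic and dark cord, standing: flanged drum 60 mm across and 28 mm high, with a hub 24 mm across on top of it, from 28 to 70 mm height, to grip it by. Weight 85 to 120 g, not to be told by eye. Origin: centre of its underside, z along the hub. Starts in the tray, where the reels stand about 65 mm apart
- reel7: Cord reel, may be absent: white plastic and dark cord, standing: flanged drum 60 mm across and 28 mm high, with a hub 24 mm across on top of it, from 28 to 70 mm height, to grip it by. Weight 85 to 120 g, not to be told by eye. Origin: centre of its underside, z along the hub. Starts on the table left of the tray
- reel8: Cord reel, may be absent: white plastic and dark cord, standing: flanged drum 60 mm across and 28 mm high, with a hub 24 mm across on top of it, from 28 to 70 mm height, to grip it by. Weight 85 to 120 g, not to be told by eye. Origin: centre of its underside, z along the hub. Starts on the table left of the tray
- hammer: Bystander, leave alone: hammer lying on the table (origin at its underside, or for a tool at its middle)
- brush: Bystander, leave alone: brush lying on the table between scale and tray (origin at its underside, or for a tool at its middle)
- jar: Bystander, leave alone: closed jar, 60 mm across, 90 mm high (origin at its underside, or for a tool at its middle)
- mug: Bystander, leave alone: mug, 80 mm across, 90 mm high (origin at its underside, or for a tool at its middle)
- block: Bystander, leave alone: wooden block 100 by 70 by 45 mm (origin at its underside, or for a tool at its middle)
- bigreel: Bystander, leave alone: large empty cord reel 100 mm across, 35 mm high, lying flat (origin at its underside, or for a tool at its middle)

How it is judged (in metres and radians):
On the way, in this order (a step that is already met when the one before it is completed fails the run):
1. the tray has been slid out from under the shelf, flat on the table (x of tray in the frame of shelf below -0.05 m and height (world z) of tray below 0.01 m), for 0.2 s.
2. enough reels are on the pan: the pointer stands in the white band (pan sunk 33 to 47 mm) while the fingers touch nothing and the tray is still out (value of joint pan between 0.033 and 0.047 m and contact force between the fingers and anything else below 0.1 N and x of tray in the frame of shelf below -0.03 m and velocity of joint pan between -0.02 and 0.02 m/s), for 0.5 s.
At the end, for the whole second after the job is handed in: The pan is sunk 33 to 47 mm (pointer in the band); the tray is home: flat, origin 86 to 112 mm inside the shelf's front edge and 12 to 32 mm left of its middle, within 0.08 rad of square; every reel is at rest in the tray or on the pan (value of joint pan between 0.033 and 0.047 m and x of tray in the frame of shelf between 0.086 and 0.112 m and y of tray in the frame of shelf between 0.012 and 0.032 m and angle between the x axis of tray and the x axis of shelf, either way round below 0.08 rad and angle between tray's own z axis and vertical below 0.06 rad and linear speed of tray below 0.02 m/s and ((x of reel1 in the frame of tray between -0.071 and 0.071 m and y of reel1 in the frame of tray between -0.106 and 0.106 m and z of reel1 in the frame of tray between -0.01 and 0.06 m) or (x of reel1 in the frame of pan_floor between -0.08 and 0.08 m and y of reel1 in the frame of pan_floor between -0.112 and 0.112 m and z of reel1 in the frame of pan_floor between -0.01 and 0.06 m)) and linear speed of each of reel1, reel2, reel3, reel4, reel5, reel6, reel7, reel8 below 0.03 m/s and ((x of reel2 in the frame of tray between -0.071 and 0.071 m and y of reel2 in the frame of tray between -0.106 and 0.106 m and z of reel2 in the frame of tray between -0.01 and 0.06 m) or (x of reel2 in the frame of pan_floor between -0.08 and 0.08 m and y of reel2 in the frame of pan_floor between -0.112 and 0.112 m and z of reel2 in the frame of pan_floor between -0.01 and 0.06 m)) and ((x of reel3 in the frame of tray between -0.071 and 0.071 m and y of reel3 in the frame of tray between -0.106 and 0.106 m and z of reel3 in the frame of tray between -0.01 and 0.06 m) or (x of reel3 in the frame of pan_floor between -0.08 and 0.08 m and y of reel3 in the frame of pan_floor between -0.112 and 0.112 m and z of reel3 in the frame of pan_floor between -0.01 and 0.06 m)) and ((x of reel4 in the frame of tray between -0.071 and 0.071 m and y of reel4 in the frame of tray between -0.106 and 0.106 m and z of reel4 in the frame of tray between -0.01 and 0.06 m) or (x of reel4 in the frame of pan_floor between -0.08 and 0.08 m and y of reel4 in the frame of pan_floor between -0.112 and 0.112 m and z of reel4 in the frame of pan_floor between -0.01 and 0.06 m)) and ((x of reel5 in the frame of tray between -0.071 and 0.071 m and y of reel5 in the frame of tray between -0.106 and 0.106 m and z of reel5 in the frame of tray between -0.01 and 0.06 m) or (x of reel5 in the frame of pan_floor between -0.08 and 0.08 m and y of reel5 in the frame of pan_floor between -0.112 and 0.112 m and z of reel5 in the frame of pan_floor between -0.01 and 0.06 m)) and ((x of reel6 in the frame of tray between -0.071 and 0.071 m and y of reel6 in the frame of tray between -0.106 and 0.106 m and z of reel6 in the frame of tray between -0.01 and 0.06 m) or (x of reel6 in the frame of pan_floor between -0.08 and 0.08 m and y of reel6 in the frame of pan_floor between -0.112 and 0.112 m and z of reel6 in the frame of pan_floor between -0.01 and 0.06 m)) and ((x of reel7 in the frame of tray between -0.071 and 0.071 m and y of reel7 in the frame of tray between -0.106 and 0.106 m and z of reel7 in the frame of tray between -0.01 and 0.06 m) or (x of reel7 in the frame of pan_floor between -0.08 and 0.08 m and y of reel7 in the frame of pan_floor between -0.112 and 0.112 m and z of reel7 in the frame of pan_floor between -0.01 and 0.06 m)) and ((x of reel8 in the frame of tray between -0.071 and 0.071 m and y of reel8 in the frame of tray between -0.106 and 0.106 m and z of reel8 in the frame of tray between -0.01 and 0.06 m) or (x of reel8 in the frame of pan_floor between -0.08 and 0.08 m and y of reel8 in the frame of pan_floor between -0.112 and 0.112 m and z of reel8 in the frame of pan_floor between -0.01 and 0.06 m))); the robot touches nothing.
It fails at once if a bystander is shoved or knocked more than 4 cm (distance of any of hammer, brush, jar, mug, block, bigreel from where it was at the start of the episode above 0.04 m).
It fails at once if the tray is lifted or tipped instead of slid (height (world z) of tray above 0.04 m or angle between tray's own z axis and vertical above 0.35 rad).
Of reel1, reel2, reel3, reel4, reel5, reel6, reel7, reel8 only 5 to 8 are there at a start; the rules pass over those that are not, and their reading is None.
At some moment in a run one of reel1, reel2, reel3, reel4, reel5, reel6, reel7, reel8 may be knocked a few centimetres aside while the robot is not near it.
Once in a run the grip may slacken for a moment while it holds something.
It also fails if it takes over 210 s, if anything falls off the work surface, if the arm or the gripper's body presses on something with over 40 N, if the wrist force passes 120 N, or if a joint passes its speed limit or range.

## Working session

There is one attempt and no reset: what is moved stays moved. The work goes in short steps, Python scripts to look and compute and a tool call to move; the robot and the scene stay as the last step left them, time stands still between calls to the robot, and variables do not carry over. Pictures are saved under pics/ and viewed, at most 14 in all, crops included, and the job is handed in when it is done.

Besides the shell and the picture viewer there is one more tool, called as name(argument=value, ...), one argument or row to a line, values as JSON. play_rows: Moves the arm, as the interface text tells. Its arguments: {"type":"object","properties":{"series":{"type":"array"},"gripper":{"type":"number"}},"required":["series"]}

```bash
ls; mkdir -p pics; cat > h.py <<'E'
import numpy as np, cv2
from cell import get_obs, snapshot, finish_job, tcp_to_tips
def snap(name, fn=None):
    s=snapshot(name)
    np.savez('%s.npz'%name, **s)
    if fn: cv2.imwrite('pics/'+fn, s['pixels'][:,:,::-1])
    return s
def load(name): return np.load('%s.npz'%name)
def cloud(s):
    K=s['intrinsics'];T=s['cam_to_world'];z=s['z_map']
    v,u=np.mgrid[0:480,0:640]
    P=np.stack([(u-K[0,2])/K[0,0]*z,(v-K[1,2])/K[1,1]*z,z],-1)
    W=P@T[:3,:3].T+T[:3,3]; W[z==0]=np.nan
    return W
E
python3 - <<'E'
from h import *
o=get_obs(); print(o, tcp_to_tips)
for n in('scene','top'):
    s=snap(n,n+'0.png'); print(n,s['cam_to_world'].round(3).tolist(),s['intrinsics'].tolist())
E
```

```text
pics
{'time_s': 0.0, 'joint_pos': array([-7.76988190e+01,  9.11363693e+00,  9.15723091e+01, -1.26109026e-03,
        7.94244115e+01, -1.20392011e+01]), 'dq': array([-0.01954719, -0.05966551,  0.07224635, -0.03827042,  0.0048001 ,
        0.01041558]), 'effort': array([-1.11597314e-03, -3.85575950e+01, -3.22109735e+01,  7.00801215e-02,
        3.80689313e-02, -1.59501110e-04]), 'eef_pos': array([ 0.23682177, -0.52330831,  0.23560804]), 'ee_rot': array([[ 9.11111423e-01,  4.12159906e-01, -4.31496356e-04],
       [ 4.12159956e-01, -9.11109569e-01,  1.87727022e-03],
       [ 3.80595057e-04, -1.88824786e-03, -9.99998145e-01]]), 'contact_force': array([0.17071008, 0.05412911, 0.32320882]), 'ft_torque': array([-0.01381223,  0.00228084,  0.01870977]), 'gripper_force': 0.0, 'grip_width': 0.09216456092431569} 0.022
scene [[0.146, 0.583, -0.799, 2.055], [0.989, -0.1, 0.107, -0.246], [-0.018, -0.806, -0.591, 1.187], [0.0, 0.0, 0.0, 1.0]] [[614.0721325901014, 0.0, 319.20901004034823], [0.0, 614.0721325901014, 237.6948868721108], [0.0, 0.0, 1.0]]
top [[0.022, -0.986, 0.167, 0.314], [-1.0, -0.021, 0.012, -0.06], [-0.008, -0.167, -0.986, 1.595], [0.0, 0.0, 0.0, 1.0]] [[555.5260822738883, 0.0, 315.83474070404014], [0.0, 555.5260822738883, 236.2258872346678], [0.0, 0.0, 1.0]]
```

View pics/top0.png

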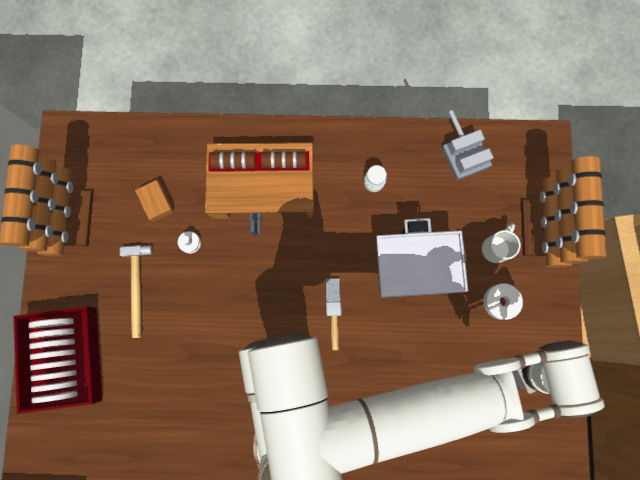

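View pics/scene0.png

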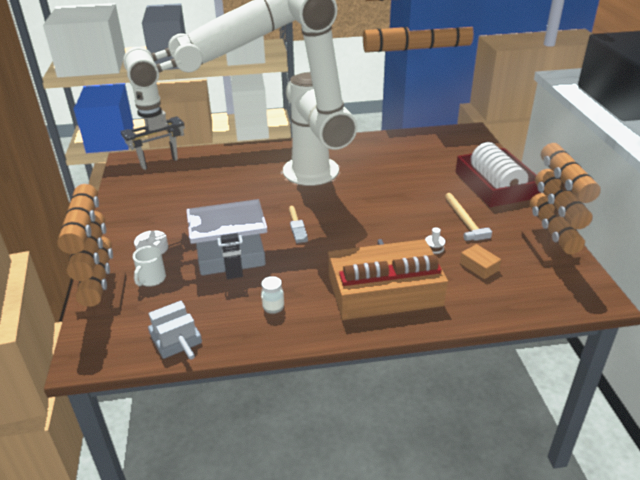

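Top view: shelf board at cols 206–313, rows 145–213; tab at (256,222); one table reel at (189,241); pan at (422,265); brush at (333,310), with its head between the scale and the tray's path. Next I measure these in the cloud.

```bash
python3 - <<'E'
from h import *
s=load('top');W=cloud(s)
def rect(n,m):
    p=W[m][:,:2].astype(np.float32); r=cv2.minAreaRect(p); print(n,m.sum(),np.round(r[0],4),np.round(r[1],4),round(r[2],2)); print(cv2.boxPoints(r).round(3).tolist())
v,u=np.mgrid[0:480,0:640]
def roi(a,b,c,d): return (u>=a)&(u<b)&(v>=c)&(v<d)
z=W[...,2]
rect('board',roi(195,325,165,225)&(z>.085)&(z<.102))
rect('tab',roi(240,275,205,245)&(z>.06)&(z<.084))
rect('reeltop',roi(170,210,222,260)&(z>.06)&(z<.08))
rect('reelflange',roi(170,210,222,260)&(z>.02)&(z<.036))
rect('pan',roi(365,475,220,305)&(z>.12)&(z<.16))
rect('panfloor',roi(365,475,235,305)&(z>.128)&(z<.141))
rect('brush',roi(320,350,270,355)&(z>.01)&(z<.06))
print(np.nanmax(z[roi(320,350,270,355)]))
rect('hammer',roi(115,158,238,342)&(z>.01)&(z<.06))
rect('jar',roi(355,395,155,200)&(z>.06)&(z<.12))
rect('bigreel',roi(475,530,275,325)&(z>.025)&(z<.05))
for n in['scene']:
    s=load(n);W=cloud(s)
    z=W[...,2]
    rect('reels? tab in scene', (abs(W[...,0]-.56)<.05)&(abs(W[...,1]-.09)<.06)&(z>.065)&(z<.085))
    rect('panfl',(abs(W[...,0]-.4)<.15)&(abs(W[...,1]+.33)<.15)&(z>.125)&(z<.141))
    rect('reel',(abs(W[...,0]-.5)<.06)&(abs(W[...,1]-.28)<.06)&(z>.06)&(z<.08))
E
```

```text
board 4515 [0.6994 0.1208] [0.1386 0.2991] 1.13
[[0.6269999742507935, 0.26899999380111694], [0.6330000162124634, -0.029999999329447746], [0.7720000147819519, -0.027000000700354576], [0.765999972820282, 0.2720000147819519]]
tab 67 [0.6185 0.1188] [0.0312 0.0843] 47.17
[[0.5770000219345093, 0.13600000739097595], [0.6389999985694885, 0.07900000363588333], [0.6600000262260437, 0.10199999809265137], [0.5979999899864197, 0.1589999943971634]]
reeltop 60 [0.5555 0.3241] [0.0227 0.0213] 66.17
[[0.5410000085830688, 0.3179999887943268], [0.5609999895095825, 0.3089999854564667], [0.5699999928474426, 0.33000001311302185], [0.550000011920929, 0.33899998664855957]]
reelflange 255 [0.5555 0.3255] [0.059  0.0578] 47.43
[[0.5139999985694885, 0.3230000138282776], [0.5569999814033508, 0.2840000092983246], [0.597000002861023, 0.328000009059906], [0.5540000200271606, 0.367000013589859]]
pan 5608 [ 0.5126 -0.3184] [0.2    0.2262] 4.56
[[0.40400001406669617, -0.21400000154972076], [0.421999990940094, -0.4390000104904175], [0.6209999918937683, -0.4230000078678131], [0.6029999852180481, -0.1979999989271164]]

[... 1113 characters left out ...]
321869, -0.5189999938011169]]
reels? tab in scene 26 [0.5974 0.1369] [0.0151 0.0258] 78.69
[[0.5830000042915344, 0.13199999928474426], [0.609000027179718, 0.12700000405311584], [0.6119999885559082, 0.1420000046491623], [0.5860000252723694, 0.1469999998807907]]
panfl 1832 [ 0.4799 -0.3208] [0.1474 0.2245] 3.89
[[0.39899998903274536, -0.21400000154972076], [0.414000004529953, -0.43799999356269836], [0.5609999895095825, -0.42800000309944153], [0.5460000038146973, -0.20399999618530273]]
reel 12 [0.5537 0.3232] [0.0154 0.0136] 71.68
[[0.5450000166893005, 0.3179999887943268], [0.5580000281333923, 0.3140000104904175], [0.5630000233650208, 0.328000009059906], [0.550000011920929, 0.3330000042915344]]
```

play_rows(
  series=[
    [0,0,0,8],
    [0,0,0,16],
    [0,0,0,23.2],
    [600,-458,0,23.2],
    [600,-458,0,23.2],
    [600,-458,0,23.2],
    [600,-458,0,23.2],
    [600,-458,0,23.2],
    [600,-458,0,23.2],
    [600,-458,0,23.2],
    [600,-458,0,23.2],
    [600,-458,0,23.2],
  ],
  gripper=50,
)

```text
time_s: 1.3
eef_pos: [0.4507, -0.1256, 0.2364]
ee_rot: [[1.0, 0.02, -0.0], [0.02, -1.0, -0.0], [-0.0, 0.0, -1.0]]
contact_force: [0.6, -0.1, 0.3]
grip_width: 0.0503
gripper_force: 0.0
```

play_rows(
  series=[
    [115,-265,0,0],
    [115,-265,0,0],
    [115,-265,0,0],
    [115,-265,0,0],
    [115,-265,0,0],
    [115,-265,0,0],
    [115,-265,0,0],
    [115,-265,0,0],
    [115,-265,0,0],
  ],
)

```text
time_s: 2.2
eef_pos: [0.5597, 0.1387, 0.2362]
ee_rot: [[1.0, 0.019, -0.001], [0.019, -1.0, -0.0], [-0.001, 0.0, -1.0]]
contact_force: [0.1, 1.0, 0.7]
grip_width: 0.0503
gripper_force: 0.0
```

```bash
python3 - <<'E'
from h import *
o=get_obs();print(o['eef_pos'])
s=snap('wrist','w1.png');print(s['intrinsics'].round(1).tolist(),s['cam_to_world'].round(3).tolist())
E
```

```text
[0.55966004 0.1386761  0.23623608]
[[371.6, 0.0, 321.0], [0.0, 371.6, 243.8], [0.0, 0.0, 1.0]] [[0.019, -0.971, -0.237, 0.625], [-1.0, -0.018, -0.004, 0.14], [-0.0, 0.237, -0.971, 0.385], [0.0, 0.0, 0.0, 1.0]]
```

View pics/w1.png

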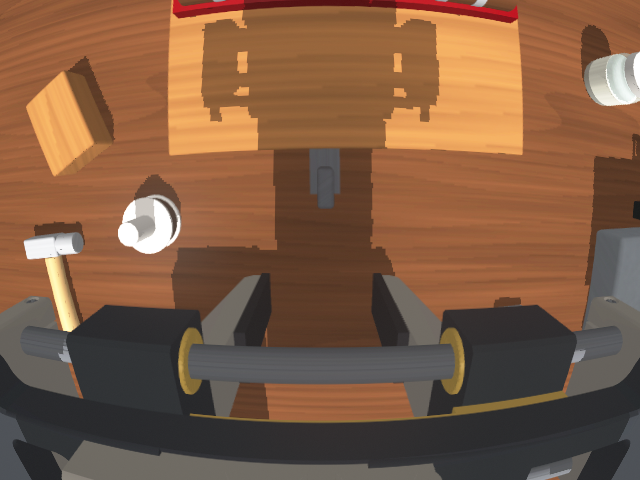

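Wrist view: the tab spans about cols 318–334, rows 167–208; the table reel's hub is at (130,233).

```bash
cat >> h.py <<'E'
def wcloud(s):
    K=s['intrinsics'];T=s['cam_to_world'];z=s['z_map']
    v,u=np.mgrid[0:480,0:640]
    a=(u-K[0,2])/K[0,0];b=(v-K[1,2])/K[1,1]
    r=np.hypot(a,b)+1e-9; t=np.tan(r)/r
    P=np.stack([a*t*z,b*t*z,z],-1)
    W=P@T[:3,:3].T+T[:3,3]; W[z==0]=np.nan
    return W
E
python3 - <<'E'
from h import *
s=load('wrist');W=wcloud(s);z=W[...,2]
v,u=np.mgrid[0:480,0:640]
def rect(n,m):
    p=W[m][:,:2].astype(np.float32); r=cv2.minAreaRect(p); print(n,m.sum(),np.round(r[0],4),np.round(r[1],4),round(r[2],2),W[m][:,2].mean()); print(cv2.boxPoints(r).round(3).tolist())
rect('tab',(u>300)&(u<350)&(v>155)&(v<230)&(z>.072)&(z<.085))
m=(v>60)&(v<160)&(u>160)&(u<530)&(z>.088)&(z<.1); rect('board',m)
m=(u>110)&(u<190)&(v>180)&(v<260)&(z>.064)&(z<.076); rect('reeltop',m)
E
```

```text
tab 683 [0.5977 0.1359] [0.0338 0.0134] 1.19 0.07737656705866146
[[0.5809999704360962, 0.1420000046491623], [0.5809999704360962, 0.1289999932050705], [0.6150000095367432, 0.12999999523162842], [0.6140000224113464, 0.14300000667572021]]
board 31695 [0.6728 0.1173] [0.0835 0.2988] 1.87 0.09477524133512034
[[0.6259999871253967, 0.26499998569488525], [0.6359999775886536, -0.032999999821186066], [0.718999981880188, -0.03099999949336052], [0.7099999785423279, 0.2680000066757202]]
reeltop 450 [0.5551 0.3223] [0.0234 0.0229] 66.13 0.07019952888307673
[[0.5400000214576721, 0.3160000145435333], [0.5609999895095825, 0.3070000112056732], [0.5699999928474426, 0.328000009059906], [0.5490000247955322, 0.33799999952316284]]
```

play_rows(
  series=[
    [32,2.5,0,0],
    [32,2.5,50,0],
    [32,2.5,100,0],
    [32,2.5,140,0],
    [32,2.5,165,0],
    [32,2.5,182,0],
    [32,2.5,182,0],
    [32,2.5,182,0],
  ],
)

```text
time_s: 3.05
eef_pos: [0.5923, 0.1368, 0.0552]
ee_rot: [[1.0, 0.019, 0.0], [0.019, -1.0, -0.0], [0.0, 0.0, -1.0]]
contact_force: [-0.2, -0.3, 0.3]
grip_width: 0.05
gripper_force: 0.0
```

play_rows(
  series=[
    [0,0,0,0],
    [0,0,0,0],
    [0,0,0,0],
    [0,0,0,0],
    [0,0,0,0],
    [0,0,0,0],
  ],
  gripper=0,
)

```text
time_s: 3.65
eef_pos: [0.5923, 0.1375, 0.055]
ee_rot: [[1.0, 0.02, 0.0], [0.02, -1.0, -0.0], [0.0, 0.0, -1.0]]
contact_force: [-1.5, -2.6, 2.6]
grip_width: 0.0141
gripper_force: 30.0
```

play_rows(
  series=[
    [0,4,0,0],
    [0,8,0,0],
    [0,12,0,0],
    [0,16,0,0],
    [0,20,0,0],
    [0,24,0,0],
    [0,28,0,0],
    [0,32,0,0],
    [0,36,0,0],
    [0,39,0,0],
    [0,41,0,0],
    [0,41,0,0],
  ],
)

```text
time_s: 4.85
eef_pos: [0.5933, 0.0968, 0.055]
ee_rot: [[1.0, 0.02, 0.001], [0.02, -1.0, 0.0], [0.001, -0.0, -1.0]]
contact_force: [-0.4, 3.6, 4.1]
grip_width: 0.014
gripper_force: 30.1
```

play_rows(
  series=[
    [-4,0,0,0],
    [-9,0,0,0],
    [-14,0,0,0],
    [-20,0,0,0],
    [-27,0,0,0],
    [-34,0,0,0],
  ],
)

```text
time_s: 5.45
eef_pos: [0.5588, 0.0958, 0.055]
ee_rot: [[1.0, 0.02, 0.001], [0.02, -1.0, -0.0], [0.001, 0.0, -1.0]]
contact_force: [5.4, 0.4, 2.7]
grip_width: 0.0142
gripper_force: 30.0
```

play_rows(
  series=[
    [-8,0,0,0],
    [-20,0,0,0],
    [-35,0,0,0],
    [-50,0,0,0],
    [-65,0,0,0],
    [-80,0,0,0],
    [-95,0,0,0],
    [-110,0,0,0],
    [-125,0,0,0],
    [-138,0,0,0],
    [-148,0,0,0],
    [-155,0,0,0],
  ],
)

```text
time_s: 6.65
eef_pos: [0.4037, 0.0929, 0.0549]
ee_rot: [[1.0, 0.02, 0.001], [0.02, -1.0, -0.0], [0.001, 0.0, -1.0]]
contact_force: [4.6, -0.3, 2.5]
grip_width: 0.0139
gripper_force: 30.0
```

play_rows(
  series=[
    [-3,0,0,0],
    [-3,0,0,0],
    [-3,0,0,0],
  ],
)

```text
time_s: 6.95
eef_pos: [0.4006, 0.0929, 0.055]
ee_rot: [[1.0, 0.02, -0.001], [0.02, -1.0, -0.0], [-0.001, 0.0, -1.0]]
contact_force: [0.5, -0.3, 9.5]
grip_width: 0.0139
gripper_force: 30.0
```

play_rows(
  series=[
    [0,0,0,0],
    [0,0,0,0],
    [0,0,-50,0],
    [0,0,-100,0],
    [0,0,-150,0],
    [0,0,-195,0],
    [0,0,-195,0],
    [0,0,-195,0],
  ],
  gripper=44,
)

```text
time_s: 7.75
eef_pos: [0.4005, 0.0929, 0.2493]
ee_rot: [[1.0, 0.02, -0.001], [0.02, -1.0, 0.0], [-0.001, -0.0, -1.0]]
contact_force: [0.5, -0.7, -1.1]
grip_width: 0.0438
gripper_force: 0.0
```

```bash
python3 - <<'E'
from h import *
o=get_obs();print(o['eef_pos'],o['time_s'])
s=snap('wrist','w2.png');snap('top','top2.png');snap('scene')
E
```

```text
[0.40050504 0.09290227 0.24925962] 7.75
```

View pics/w2.png

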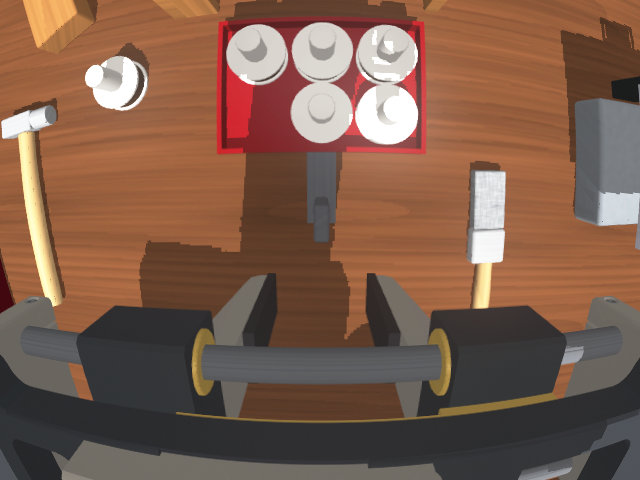

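Five reels are in the tray (hubs about (255,45), (322,38), (390,42), (321,107), (390,103)), front-left is empty, and one reel is on the table. Next, the hub positions.

```bash
cat >> h.py <<'E'
def hubs(W,lo=.062,hi=.081):
    z=W[...,2]; m=((z>lo)&(z<hi)).astype(np.uint8)
    n,l,st,c=cv2.connectedComponentsWithStats(m)
    for i in range(1,n):
        if st[i,4]<15: continue
        p=W[l==i]; a=p[:,:2].min(0);b=p[:,:2].max(0)
        if (b-a).max()<.04: print(st[i,4],c[i].round(),'ctr',((a+b)/2).round(4),'size',(b-a).round(3),'z',p[:,2].mean().round(4))
E
python3 - <<'E'
from h import *
print('wrist');W=wcloud(load('wrist'));hubs(W)
print('top');hubs(cloud(load('top')))
z=W[...,2];m=(z>.02)&(z<.03)&(abs(W[...,0]-.54)<.09)&(abs(W[...,1]-.095)<.13)
r=cv2.minAreaRect(W[m][:,:2].astype(np.float32));print(r)
E
```

```text
wrist
594 [322.  39.] ctr [0.5716 0.0956] size [0.023 0.024] z 0.0746
593 [249.  41.] ctr [0.5708 0.1606] size [0.023 0.024] z 0.0744
592 [394.  42.] ctr [0.5731 0.031 ] size [0.024 0.023] z 0.0743
408 [96. 76.] ctr [0.5542 0.3225] size [0.023 0.024] z 0.0698
597 [321. 107.] ctr [0.5082 0.0949] size [0.023 0.022] z 0.0753
605 [395. 109.] ctr [0.51   0.0296] size [0.024 0.024] z 0.0748
578 [321. 222.] ctr [0.4068 0.0929] size [0.033 0.013] z 0.0771
top
40 [371. 183.] ctr [ 0.7374 -0.1965] size [0.038 0.037] z 0.0684
26 [511. 227.] ctr [ 0.608 -0.584] size [0.023 0.018] z 0.0742
62 [242. 235.] ctr [0.5715 0.1637] size [0.022 0.023] z 0.0741
62 [266. 235.] ctr [0.5729 0.0967] size [0.022 0.023] z 0.0739
59 [289. 235.] ctr [0.5738 0.0327] size [0.023 0.023] z 0.0745
61 [184. 239.] ctr [0.5556 0.3251] size [0.021 0.025] z 0.0706
55 [265. 257.] ctr [0.511  0.0972] size [0.022 0.023] z 0.0748
62 [289. 258.] ctr [0.5098 0.0309] size [0.022 0.021] z 0.0738
18 [ 69. 321.] ctr [0.3241 0.6258] size [0.011 0.011] z 0.0714
18 [ 70. 331.] ctr [0.2975 0.6197] size [0.011 0.007] z 0.0713
17 [ 71. 341.] ctr [0.2708 0.6152] size [0.011 0.005] z 0.0703
19 [ 71. 352.] ctr [0.2421 0.6119] size [0.011 0.009] z 0.0725
20 [ 72. 362.] ctr [0.2152 0.6073] size [0.011 0.008] z 0.0723
24 [ 72. 373.] ctr [0.1867 0.6045] size [0.011 0.012] z 0.0729
20 [ 72. 384.] ctr [0.1597 0.5981] size [0.012 0.009] z 0.0749
18 [ 73. 394.] ctr [0.132 0.596] size [0.011 0.009] z 0.0695
((0.5510921478271484, 0.1058058962225914), (0.16230887174606323, 0.23328427970409393), 1.1286054849624634)
```

play_rows(
  series=[
    [50,30,0,1.1],
    [90,55,0,1.1],
    [108,65,0,1.1],
    [108,65,0,1.1],
    [108,65,45,1.1],
    [108,65,90,1.1],
    [108,65,130,1.1],
    [108,65,160,1.1],
    [108,65,180,1.1],
    [108,65,189,1.1],
    [108,65,189,1.1],
    [108,65,189,1.1],
  ],
)

```text
time_s: 9.1
eef_pos: [0.5104, 0.0302, 0.0613]
ee_rot: [[1.0, 0.001, 0.001], [0.001, -1.0, -0.0], [0.001, 0.0, -1.0]]
contact_force: [0.3, -0.0, 0.5]
grip_width: 0.0442
gripper_force: 0.0
```

play_rows(
  series=[
    [0,0,0,0],
    [0,0,0,0],
    [0,0,0,0],
    [0,0,0,0],
    [0,0,0,0],
    [0,0,-20,0],
    [0,0,-60,0],
    [0,0,-105,0],
    [0,0,-150,0],
    [0,0,-195,0],
    [0,0,-220,0],
    [0,0,-220,0],
  ],
  gripper=0,
)

```text
time_s: 10.3
eef_pos: [0.5123, 0.0297, 0.2849]
ee_rot: [[1.0, 0.001, 0.008], [0.001, -1.0, -0.001], [0.008, 0.001, -1.0]]
contact_force: [0.7, -0.3, -0.2]
grip_width: 0.0233
gripper_force: 30.0
```

play_rows(
  series=[
    [2,25,0,0],
    [4,65,0,0],
    [6,112,0,0],
    [8,160,0,0],
    [8,205,0,0],
    [8,245,0,0],
    [8,270,0,0],
    [8,279,0,0],
    [8,279,20,0],
    [8,279,50,0],
    [8,279,75,0],
    [8,279,88,0],
  ],
)

```text
time_s: 11.5
eef_pos: [0.5168, -0.2466, 0.1886]
ee_rot: [[1.0, 0.002, -0.005], [0.002, -1.0, 0.004], [-0.005, -0.004, -1.0]]
contact_force: [0.3, 0.5, -0.5]
grip_width: 0.023
gripper_force: 30.0
```

play_rows(
  series=[
    [0,0,4,0],
    [0,0,4,0],
    [0,0,4,0],
  ],
)

```text
time_s: 11.8
eef_pos: [0.5191, -0.2492, 0.1899]
ee_rot: [[1.0, 0.001, 0.002], [0.001, -1.0, -0.001], [0.002, 0.001, -1.0]]
contact_force: [-0.3, -0.0, -0.7]
grip_width: 0.0239
gripper_force: 30.0
```

```bash
python3 - <<'E'
from h import *
o=get_obs();print(o['eef_pos'],o['time_s'],o['contact_force'],o['grip_width'])
s=snap('wrist','w3.png')
E
```

```text
[ 0.51913114 -0.2492079   0.18994742] 11.8 [-0.29392329 -0.01321339 -0.73019198] 0.02394936393337488
```

View pics/w3.png

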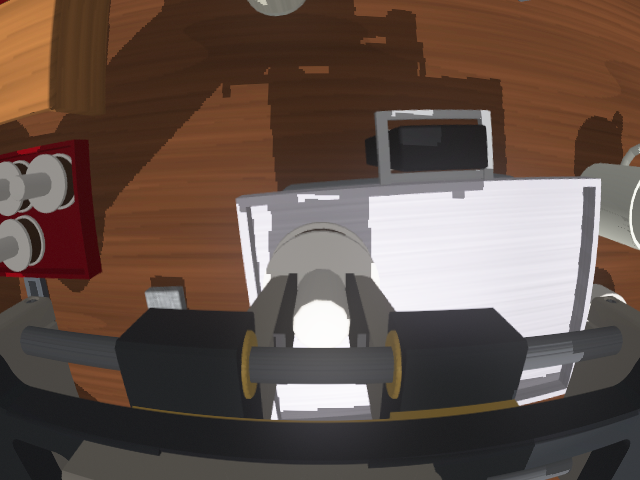

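The reel stands over the far-left pan spot inside the rim. I release it and fetch the next.

play_rows(
  series=[
    [0,0,0,0],
    [0,0,0,0],
    [0,0,-40,0],
    [0,0,-85,0],
    [-10,-30,-90,0],
    [-10,-75,-90,0],
    [-10,-125,-90,0],
    [-10,-175,-90,0],
    [-10,-225,-90,0],
    [-10,-275,-90,0],
    [-10,-320,-90,0],
    [-10,-345,-90,0],
  ],
  gripper=44,
)

```text
time_s: 13.05
eef_pos: [0.5078, 0.0992, 0.2793]
ee_rot: [[1.0, 0.003, 0.001], [0.003, -1.0, 0.001], [0.001, -0.001, -1.0]]
contact_force: [-0.0, 0.2, 0.2]
grip_width: 0.0443
gripper_force: 0.0
```

play_rows(
  series=[
    [0,0,0,0],
    [0,0,40,0],
    [0,0,85,0],
    [0,0,130,0],
    [0,0,170,0],
    [0,0,200,0],
    [0,0,215,0],
    [0,0,219,0],
    [0,0,219,0],
    [0,0,219,0],
  ],
)

```text
time_s: 14.05
eef_pos: [0.5094, 0.0955, 0.061]
ee_rot: [[1.0, 0.0, 0.003], [0.0, -1.0, -0.0], [0.003, 0.0, -1.0]]
contact_force: [0.5, 0.8, 0.3]
grip_width: 0.0441
gripper_force: 0.0
```

play_rows(
  series=[
    [0,0,0,0],
    [0,0,0,0],
    [0,0,0,0],
    [0,0,0,0],
    [0,0,0,0],
    [0,0,-20,0],
    [0,0,-60,0],
    [0,0,-105,0],
    [0,0,-150,0],
    [0,0,-195,0],
    [0,0,-220,0],
    [0,0,-220,0],
  ],
  gripper=0,
)

```text
time_s: 15.25
eef_pos: [0.5102, 0.0961, 0.2838]
ee_rot: [[1.0, 0.001, 0.008], [0.001, -1.0, -0.0], [0.008, 0.0, -1.0]]
contact_force: [0.9, 0.1, -1.9]
grip_width: 0.0233
gripper_force: 30.0
```

play_rows(
  series=[
    [0,25,0,0],
    [4,65,0,0],
    [6,112,0,0],
    [8,160,0,0],
    [10,208,0,0],
    [14,256,0,0],
    [14,304,0,0],
    [14,350,0,0],
    [14,385,0,0],
    [14,405,0,0],
    [14,412,0,0],
    [14,412,0,0],
  ],
)

```text
time_s: 16.45
eef_pos: [0.5222, -0.3154, 0.2783]
ee_rot: [[1.0, 0.0, -0.001], [0.0, -1.0, 0.002], [-0.001, -0.002, -1.0]]
contact_force: [0.4, 0.7, -0.7]
grip_width: 0.0234
gripper_force: 30.0
```

play_rows(
  series=[
    [0,0,25,0],
    [0,0,60,0],
    [0,0,85,0],
    [0,0,97,0],
    [0,0,98,0],
    [0,0,98,0],
  ],
)

```text
time_s: 17.05
eef_pos: [0.5232, -0.3156, 0.1828]
ee_rot: [[1.0, 0.002, 0.001], [0.002, -1.0, -0.001], [0.001, 0.001, -1.0]]
contact_force: [0.5, -0.9, -0.5]
grip_width: 0.0237
gripper_force: 30.0
```

play_rows(
  series=[
    [0,0,0,0],
    [0,0,0,0],
    [0,0,-40,0],
    [0,0,-85,0],
    [10,-30,-98,0],
    [20,-75,-98,0],
    [30,-125,-98,0],
    [40,-175,-98,0],
    [50,-225,-98,0],
    [50,-275,-98,0],
    [50,-322,-98,0],
    [50,-348,-98,0],
  ],
  gripper=44,
)

```text
time_s: 18.25
eef_pos: [0.5723, 0.0357, 0.281]
ee_rot: [[1.0, 0.004, 0.002], [0.004, -1.0, 0.001], [0.002, -0.001, -1.0]]
contact_force: [0.7, 0.4, -0.3]
grip_width: 0.0441
gripper_force: 0.0
```

play_rows(
  series=[
    [0,0,0,0],
    [0,0,40,0],
    [0,0,85,0],
    [0,0,130,0],
    [0,0,170,0],
    [0,0,200,0],
    [0,0,215,0],
    [0,0,219,0],
    [0,0,219,0],
    [0,0,219,0],
  ],
)

```text
time_s: 19.25
eef_pos: [0.5739, 0.0316, 0.0627]
ee_rot: [[1.0, 0.001, 0.004], [0.001, -1.0, -0.001], [0.004, 0.001, -1.0]]
contact_force: [-0.4, -0.3, -0.2]
grip_width: 0.0438
gripper_force: 0.0
```

play_rows(
  series=[
    [0,0,0,0],
    [0,0,0,0],
    [0,0,0,0],
    [0,0,0,0],
    [0,0,0,0],
    [0,0,-20,0],
    [0,0,-60,0],
    [0,0,-105,0],
    [0,0,-150,0],
    [0,0,-195,0],
    [0,0,-220,0],
    [0,0,-220,0],
  ],
  gripper=0,
)

```text
time_s: 20.45
eef_pos: [0.5742, 0.0319, 0.285]
ee_rot: [[1.0, 0.001, 0.008], [0.001, -1.0, -0.001], [0.008, 0.001, -1.0]]
contact_force: [-0.5, 0.5, -1.1]
grip_width: 0.0235
gripper_force: 30.0
```

play_rows(
  series=[
    [-10,25,0,0],
    [-25,62,0,0],
    [-45,105,0,0],
    [-65,150,0,0],
    [-85,195,0,0],
    [-103,238,0,0],
    [-116,270,0,0],
    [-122,287,0,0],
    [-122,287,25,0],
    [-122,287,60,0],
    [-122,287,92,0],
    [-122,287,105,0],
  ],
)

```text
time_s: 21.65
eef_pos: [0.4477, -0.2526, 0.1698]
ee_rot: [[1.0, 0.0, -0.007], [0.0, -1.0, 0.006], [-0.007, -0.006, -1.0]]
contact_force: [-0.8, 0.6, -1.5]
grip_width: 0.0235
gripper_force: 30.0
```

play_rows(
  series=[
    [0,0,5,0],
    [0,0,5,0],
    [0,0,5,0],
  ],
)

```text
time_s: 21.95
eef_pos: [0.4511, -0.2555, 0.1719]
ee_rot: [[1.0, 0.001, 0.002], [0.001, -1.0, -0.002], [0.002, 0.002, -1.0]]
contact_force: [0.5, -0.2, 0.4]
grip_width: 0.0231
gripper_force: 30.0
```

play_rows(
  series=[
    [0,0,0,0],
    [0,0,0,0],
    [0,0,-40,0],
    [0,0,-85,0],
    [0,0,-108,0],
    [0,-30,-108,0],
    [0,-30,-108,0],
    [0,-30,-108,0],
  ],
  gripper=44,
)

```text
time_s: 22.75
eef_pos: [0.4505, -0.225, 0.279]
ee_rot: [[1.0, 0.002, 0.001], [0.002, -1.0, -0.001], [0.001, 0.001, -1.0]]
contact_force: [0.4, -0.0, 0.4]
grip_width: 0.044
gripper_force: 0.0
```

```bash
python3 - <<'E'
from h import *
o=get_obs();print(o['eef_pos'],o['time_s'],o['contact_force'],o['grip_width'])
s=snap('wrist','w4.png');hubs(wcloud(s),.17,.20);hubs(wcloud(s))
s=snap('top');W=cloud(s);hubs(W);hubs(W,.16,.2)
E
```

```text
[ 0.45051757 -0.22500494  0.27902352] 22.75 [ 0.36893028 -0.0076258   0.3792042 ] 0.04403949500554927
935 [450. 149.] ctr [ 0.5232 -0.3155] size [0.024 0.023] z 0.1792
982 [357. 153.] ctr [ 0.5182 -0.2495] size [0.024 0.024] z 0.1797
934 [364. 248.] ctr [ 0.4521 -0.2555] size [0.023 0.023] z 0.1794
115 [620. 101.] ctr [ 0.6091 -0.585 ] size [0.025 0.016] z 0.0737
349 [ 47. 124.] ctr [0.5723 0.0936] size [0.024 0.025] z 0.0733
288 [ 12. 132.] ctr [0.5713 0.1593] size [0.023 0.025] z 0.0728
414 [ 59. 262.] ctr [0.406  0.0915] size [0.034 0.014] z 0.0734
27 [511. 228.] ctr [ 0.6075 -0.5848] size [0.022 0.018] z 0.0753
59 [242. 235.] ctr [0.5711 0.1635] size [0.022 0.023] z 0.0741
63 [266. 235.] ctr [0.5727 0.0968] size [0.022 0.022] z 0.0746
60 [184. 240.] ctr [0.5546 0.3243] size [0.022 0.025] z 0.0702
70 [264. 295.] ctr [0.4061 0.095 ] size [0.032 0.014] z 0.0739
18 [ 69. 321.] ctr [0.3241 0.6256] size [0.011 0.014] z 0.0718
21 [ 70. 331.] ctr [0.2974 0.6195] size [0.011 0.005] z 0.0709
23 [ 70. 341.] ctr [0.2693 0.6186] size [0.013 0.012] z 0.0721
16 [ 72. 362.] ctr [0.2155 0.6061] size [0.011 0.009] z 0.0728
18 [ 72. 373.] ctr [0.1873 0.6041] size [0.011 0.013] z 0.0736
18 [ 73. 384.] ctr [0.1586 0.5982] size [0.011 0.006] z 0.0721
24 [ 73. 394.] ctr [0.1313 0.5972] size [0.012 0.014] z 0.0706
24 [313. 432.] ctr [ 0.048  -0.0448] size [0.029 0.03 ] z 0.0714
```

View pics/w4.png

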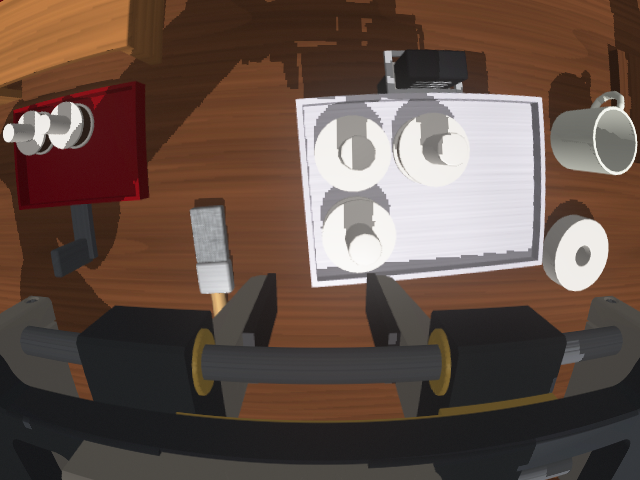

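Three reels stand on the pan (hub tops at 179 mm, so it has sunk about 25.5 mm). I fetch the fourth, the back-middle one.

play_rows(
  series=[
    [15,-30,0,0],
    [32,-75,0,0],
    [50,-120,0,0],
    [68,-167,0,0],
    [86,-214,0,0],
    [104,-260,0,0],
    [116,-300,0,0],
    [122,-320,0,0],
    [122,-320,0,0],
    [122,-320,40,0],
    [122,-320,85,0],
    [122,-320,130,0],
  ],
)

```text
time_s: 24.05
eef_pos: [0.5724, 0.0933, 0.1473]
ee_rot: [[1.0, -0.001, 0.001], [-0.001, -1.0, -0.001], [0.001, 0.001, -1.0]]
contact_force: [0.4, -0.1, -0.4]
grip_width: 0.0442
gripper_force: 0.0
```

play_rows(
  series=[
    [0,0,40,0],
    [0,0,70,0],
    [0,0,85,0],
    [0,0,89,0],
    [0,0,89,0],
    [0,0,89,0],
  ],
)

```text
time_s: 24.65
eef_pos: [0.5738, 0.0947, 0.0616]
ee_rot: [[1.0, 0.0, 0.004], [0.0, -1.0, -0.0], [0.004, 0.0, -1.0]]
contact_force: [-0.4, -0.0, 0.5]
grip_width: 0.0442
gripper_force: 0.0
```

play_rows(
  series=[
    [0,0,0,0],
    [0,0,0,0],
    [0,0,0,0],
    [0,0,0,0],
    [0,0,0,0],
    [0,0,-20,0],
    [0,0,-60,0],
    [0,0,-105,0],
    [0,0,-150,0],
    [0,0,-195,0],
    [0,0,-220,0],
    [0,0,-220,0],
  ],
  gripper=0,
)

```text
time_s: 25.85
eef_pos: [0.5742, 0.0951, 0.2841]
ee_rot: [[1.0, 0.001, 0.008], [0.001, -1.0, -0.0], [0.008, 0.0, -1.0]]
contact_force: [-0.0, -0.8, -1.0]
grip_width: 0.0235
gripper_force: 30.0
```

play_rows(
  series=[
    [-7,25,0,0],
    [-17,65,0,0],
    [-30,110,0,0],
    [-43,155,0,0],
    [-56,200,0,0],
    [-69,245,0,0],
    [-82,290,0,0],
    [-95,335,0,0],
    [-106,377,0,0],
    [-114,406,0,0],
    [-117,418,0,0],
    [-117,418,0,0],
  ],
)

```text
time_s: 27.05
eef_pos: [0.4545, -0.3234, 0.2773]
ee_rot: [[1.0, -0.001, -0.002], [-0.001, -1.0, 0.003], [-0.002, -0.003, -1.0]]
contact_force: [0.1, 0.9, -1.4]
grip_width: 0.0232
gripper_force: 30.0
```

play_rows(
  series=[
    [0,0,25,0],
    [0,0,65,0],
    [0,0,95,0],
    [0,0,110,0],
    [0,0,115,0],
    [0,0,116,0],
    [0,0,116,0],
  ],
)

```text
time_s: 27.75
eef_pos: [0.4563, -0.3234, 0.1652]
ee_rot: [[1.0, 0.001, 0.002], [0.001, -1.0, -0.002], [0.002, 0.002, -1.0]]
contact_force: [0.0, -0.1, -0.2]
grip_width: 0.0236
gripper_force: 30.0
```

play_rows(
  series=[
    [0,0,0,0],
    [0,0,0,0],
    [0,0,-40,0],
    [0,0,-85,0],
    [0,0,-116,0],
    [0,-60,-116,0],
    [0,-90,-116,0],
    [0,-90,-116,0],
  ],
  gripper=44,
)

```text
time_s: 28.55
eef_pos: [0.4558, -0.2297, 0.2809]
ee_rot: [[1.0, 0.004, 0.002], [0.004, -1.0, 0.0], [0.002, -0.0, -1.0]]
contact_force: [0.5, -0.9, -0.1]
grip_width: 0.0443
gripper_force: 0.0
```

```bash
cat >> h.py <<'E'
def pan():
    s=snap('wrist');W=wcloud(s);hubs(W,.15,.2);hubs(W)
    s=snap('top');W=cloud(s);hubs(W,.15,.2)
    for n in('wrist','top'):
        s=load(n);W=(wcloud if n=='wrist' else cloud)(s);z=W[...,2]
        # pan floor, away from reels: right third of the pan
        q=(W[...,:2]-[.490,-.320])@np.array([[.997,-.079],[.079,.997]])
        m=(abs(q[...,0])<.05)&(q[...,1]>-.095)&(q[...,1]<-.05)&(z>.08)&(z<.14)
        print(n,'floor',np.nanmedian(z[m]),m.sum())
E
python3 - <<'E'
from h import *
o=get_obs();print(o['eef_pos'],o['time_s'],o['contact_force'],o['grip_width'])
pan()
s=load('wrist');cv2.imwrite('pics/w5.png',s['pixels'][:,:,::-1])
E
```

```text
[ 0.4558101  -0.22971276  0.28087768] 28.55 [ 0.47744446 -0.864607   -0.07267813] 0.044344043284847874
988 [438. 156.] ctr [ 0.5234 -0.3158] size [0.023 0.023] z 0.1695
905 [349. 160.] ctr [ 0.5181 -0.2492] size [0.023 0.024] z 0.1715
966 [443. 245.] ctr [ 0.4566 -0.3236] size [0.024 0.024] z 0.1687
974 [356. 250.] ctr [ 0.4518 -0.2557] size [0.024 0.024] z 0.1697
121 [617. 105.] ctr [ 0.6086 -0.5852] size [0.025 0.014] z 0.0737
294 [ 11. 136.] ctr [0.5713 0.1604] size [0.023 0.025] z 0.0727
401 [ 58. 265.] ctr [0.4065 0.0919] size [0.033 0.015] z 0.0736
17 [395. 281.] ctr [ 0.4438 -0.251 ] size [0.007 0.016] z 0.1661
wrist floor 0.1018694062215258 4239
top floor 0.10109354118207692 198
```

View pics/w5.png

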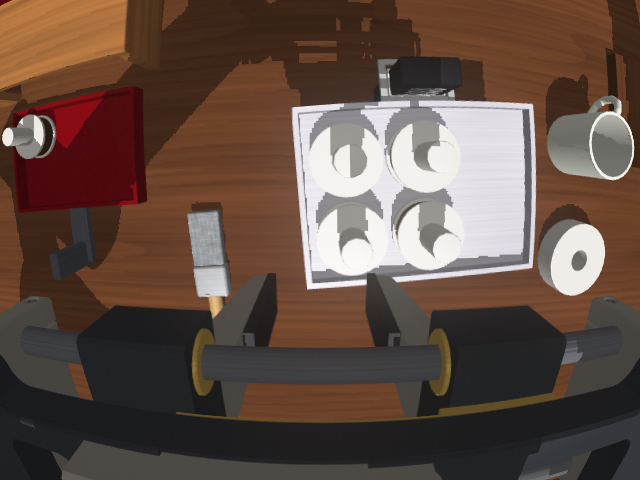

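Four reels stand on the pan; it has sunk about 33.5–35 mm, close to the band's 33 mm edge. I read the pointer and check my depth bias.

```bash
python3 - <<'E'
from h import *
s=snap('scene');W=cloud(s);z=W[...,2]
K=s['intrinsics'];T=np.linalg.inv(s['cam_to_world'])
def proj(p):
    q=T[:3,:3]@p+T[:3,3]; return (K@q/q[2])[:2]
c=np.array([.490+.111*.997,-.320+.111*.079])
for h in(.055,.088,.1,.102,.15): print(h,proj(np.r_[c,h]).round(1))
im=s['pixels'][200:290,170:290,::-1]
cv2.imwrite('pics/sc1.png',cv2.resize(im,None,fx=6,fy=6,interpolation=cv2.INTER_CUBIC))
for n in('wrist','top','scene'):
    d=load(n);W=(wcloud if n=='wrist' else cloud)(d);z=W[...,2];q=(W[...,:2]-[.490,-.320])@np.array([[.997,-.079],[.079,.997]])
    x,y=q[...,0],q[...,1]
    m=(abs(z)<.012)&(x>-.15)&(x<.1)&(abs(y)>.13)&(abs(y)<.2)
    print(n,'table',np.nanmedian(z[m]),m.sum())
    m=(abs(x-.099)<.012)&(abs(y)<.02)&(z>.14)&(z<.16);print('coltop',np.nanmedian(z[m]),m.sum())
    m=(abs(x)<.07)&(abs(y)<.1)&(z>.09)&(z<.11);print('floor',np.nanmedian(z[m]),m.sum())
E
```

```text
0.055 [233.  261.8]
0.088 [231.9 253.1]
0.1 [231.5 249.8]
0.102 [231.4 249.3]
0.15 [229.7 236. ]
wrist table 0.0008525196851349448 12706
coltop 0.1505717025307542 1431
floor 0.1019980132023103 15032
top table -0.00010487354842614316 2707
coltop 0.15091637059438834 78
floor 0.10122528246124296 785
scene table -0.0033196896793852293 2020
coltop 0.146310155843566 54
floor 0.09858500935283154 835
```

View pics/sc1.png

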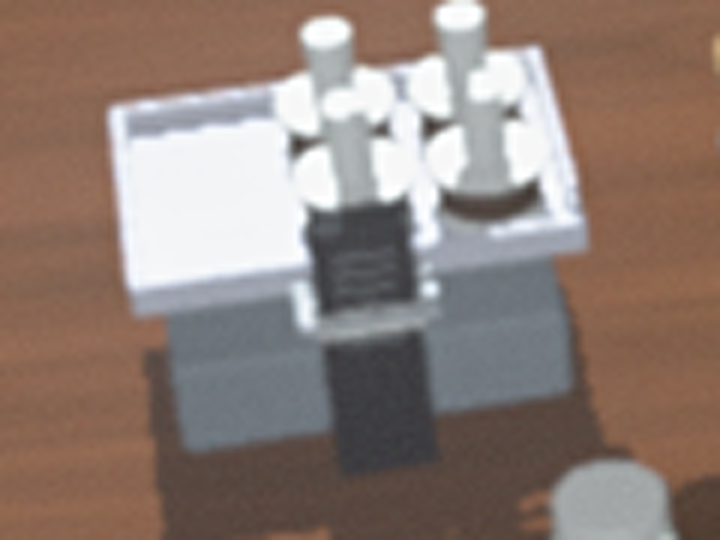

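The pointer bar sits at the upper edge of the band and hides it. Corrected readings average 33.6 mm ±1, which is marginal, so I take closer views from other poses before deciding.

play_rows(
  series=[
    [-30,90,-10,0],
    [-60,120,-10,0],
    [-60,140,-10,0],
    [-60,140,-10,0],
    [-60,140,-10,0],
    [-60,140,-10,0],
  ],
)

```text
time_s: 29.3
eef_pos: [0.3956, -0.3729, 0.2893]
ee_rot: [[1.0, 0.0, -0.0], [0.0, -1.0, 0.001], [-0.0, -0.001, -1.0]]
contact_force: [-0.1, 0.2, 0.2]
grip_width: 0.0436
gripper_force: 0.0
```

```bash
cat > fit.py <<'E'
from h import *
def fit(n='wrist',show=True):
    d=snap(n);W=(wcloud if n=='wrist' else cloud)(d);z=W[...,2];q=(W[...,:2]-[.490,-.320])@np.array([[.997,-.079],[.079,.997]])
    x,y=q[...,0],q[...,1]; A=[];B=[];w=[]
    def add(m,h):
        k=m.sum()
        if k<20: return
        zz=z[m]; med=np.median(zz); g=abs(zz-med)<.003
        p=np.c_[np.ones(g.sum()),x[m][g],y[m][g],zz[g]]; A.append(p);B.append(h-zz[g]);w.append(np.full(g.sum(),1/np.sqrt(g.sum())))
        print(n,h,k,round(med,4))
    add((abs(z)<.008)&(x>-.2)&(x<.2)&(abs(y)>.125)&(abs(y)<.2),0)
    add((abs(x-.099)<.010)&(abs(y)<.022)&(z>.14)&(z<.16),.15)
    add((np.hypot(W[...,0]-.405,W[...,1]+.570)<.045)&(z>.028)&(z<.042),.035)
    A=np.vstack(A);B=np.hstack(B);w=np.hstack(w)
    c=np.linalg.lstsq(A[:,[0,3]]*w[:,None],B*w,rcond=None)[0]
    m=(abs(x)<.07)&(abs(y)<.1)&(z>.09)&(z<.115)
    f=np.median(z[m]); f2=f+c[0]+c[1]*f
    print(n,'floor raw',f,'corr',f2,'sunk',.135-f2, m.sum())
    m=(abs(x)<.07)&(abs(y)<.1)&(z>.16)&(z<.18); h=np.median(z[m]); print(' hub raw',h,'->sunk',.135-(h+c[0]+c[1]*h-.07))
E
python3 -c "
from fit import *
fit();fit();fit('top');fit('top');fit('scene')"
```

```text
wrist 0 25272 0.0008
wrist 0.15 947 0.1506
wrist 0.035 3639 0.0357
wrist floor raw 0.10207658013051557 corr 0.10139556674034103 sunk 0.03360443325965898 17677
 hub raw 0.17183710492299603 ->sunk 0.033785770036250995
wrist 0 25294 0.0008
wrist 0.15 948 0.1505
wrist 0.035 3632 0.0357
wrist floor raw 0.10207839935667742 corr 0.1014347910519818 sunk 0.033565208948018205 17664
 hub raw 0.17185721940071086 ->sunk 0.03369168329715641
top 0 5198 0.0001
top 0.15 131 0.1495
top floor raw 0.10123652014829077 corr 0.10166093465103082 sunk 0.03333906534896919 1831
 hub raw 0.17048066408753781 ->sunk 0.03380916586748706
top 0 5196 -0.0
top 0.15 126 0.1505
top floor raw 0.10131846541207201 corr 0.10092968732036366 sunk 0.03407031267963635 1835
 hub raw 0.17120459695798118 ->sunk 0.03448887446186999
scene 0 3288 -0.0031
scene 0.15 48 0.1461
scene 0.035 295 0.032
scene floor raw 0.0987709112807269 corr 0.1024194962641817 sunk 0.032580503735818306 874
 hub raw 0.16674121583696622 ->sunk 0.034264999552576836
```

play_rows(
  series=[
    [-20,-50,-80,0],
    [-40,-50,-130,0],
    [-40,-50,-130,0],
    [-40,-50,-130,0],
    [-40,-50,-130,0],
    [-40,-50,-130,0],
  ],
)

```text
time_s: 30.15
eef_pos: [0.3555, -0.3226, 0.418]
ee_rot: [[1.0, 0.001, -0.001], [0.001, -1.0, 0.002], [-0.001, -0.002, -1.0]]
contact_force: [0.2, 0.5, -0.3]
grip_width: 0.0439
gripper_force: 0.0
```

```bash
python3 -c "
from fit import *
fit();fit();fit('top');o=get_obs();print(o['eef_pos'],o['time_s'])"
```

```text
wrist 0 19168 0.0008
wrist 0.15 657 0.1507
wrist 0.035 2198 0.0356
wrist floor raw 0.10205072499102466 corr 0.10135858814935886 sunk 0.03364141185064115 9448
 hub raw 0.17187353631362806 ->sunk 0.033798819904530236
wrist 0 19199 0.0008
wrist 0.15 660 0.1506
wrist 0.035 2211 0.0356
wrist floor raw 0.10202300969472988 corr 0.1013527377857247 sunk 0.0336472622142753 9477
 hub raw 0.17192714118071117 ->sunk 0.03370875278897997
top 0 5077 0.0
top 0.15 125 0.1499
top 0.035 85 0.0348
top floor raw 0.10138459615730222 corr 0.1014465288679383 sunk 0.03355347113206171 2092
 hub raw 0.17060603452256884 ->sunk 0.034406354564286507
[ 0.35542488 -0.3227731   0.41774569] 30.3
```

All estimates agree on 33.6 mm sunk, so the pointer is in the band with four reels and I stop loading there. Now the table reel goes into the tray; I check positions first.

```bash
python3 -c "
from h import *
W=cloud(snap('top'));hubs(W)" | awk '/0\.5[0-9]|0\.40/'
```

```text
30 [511. 228.] ctr [ 0.6074 -0.5834] size [0.022 0.015] z 0.075
58 [242. 235.] ctr [0.5717 0.1631] size [0.021 0.022] z 0.0746
59 [184. 239.] ctr [0.5562 0.3257] size [0.02  0.023] z 0.0703
69 [265. 295.] ctr [0.4061 0.0946] size [0.032 0.015] z 0.0747
20 [ 72. 394.] ctr [0.1316 0.5951] size [0.012 0.009] z 0.0736
```

play_rows(
  series=[
    [20,-30,0,0],
    [40,-75,40,0],
    [60,-125,80,0],
    [80,-175,100,0],
    [100,-222,120,0],
    [120,-269,138,0],
    [140,-316,138,0],
    [150,-363,138,0],
    [150,-410,138,0],
    [150,-457,138,0],
    [150,-505,138,0],
    [150,-540,138,0],
  ],
)

```text
time_s: 31.55
eef_pos: [0.5043, 0.2008, 0.2807]
ee_rot: [[1.0, 0.001, -0.001], [0.001, -1.0, -0.0], [-0.001, 0.0, -1.0]]
contact_force: [0.8, -0.4, 0.6]
grip_width: 0.0441
gripper_force: 0.0
```

play_rows(
  series=[
    [25,-40,0,0],
    [50,-80,0,0],
    [50,-107,0,0],
    [50,-107,0,0],
    [50,-107,0,0],
    [50,-107,0,0],
  ],
)

```text
time_s: 32.15
eef_pos: [0.5547, 0.3047, 0.2813]
ee_rot: [[1.0, -0.0, -0.001], [-0.0, -1.0, -0.001], [-0.001, 0.001, -1.0]]
contact_force: [0.5, -0.0, 0.0]
grip_width: 0.0437
gripper_force: 0.0
```

```bash
python3 -c "
from h import *
print(get_obs()['eef_pos']);W=wcloud(snap('wrist'));hubs(W)"
```

```text
[0.55465739 0.30469804 0.28130924]
469 [461. 207.] ctr [0.5712 0.1609] size [0.023 0.024] z 0.0742
463 [302. 221.] ctr [0.5549 0.3233] size [0.023 0.024] z 0.0705
110 [ 77. 371.] ctr [0.3507 0.6418] size [0.012 0.031] z 0.0694
119 [ 83. 388.] ctr [0.3241 0.639 ] size [0.012 0.037] z 0.0728
```

play_rows(
  series=[
    [0,-19,0,0],
    [0,-19,40,0],
    [0,-19,85,0],
    [0,-19,130,0],
    [0,-19,170,0],
    [0,-19,205,0],
    [0,-19,220,0],
    [0,-19,226,0],
    [0,-19,226,0],
    [0,-19,226,0],
  ],
)

```text
time_s: 33.2
eef_pos: [0.5564, 0.3251, 0.0581]
ee_rot: [[1.0, 0.0, 0.004], [0.0, -1.0, 0.001], [0.004, -0.001, -1.0]]
contact_force: [0.7, -0.2, -0.2]
grip_width: 0.0441
gripper_force: 0.0
```

play_rows(
  series=[
    [0,0,0,0],
    [0,0,0,0],
    [0,0,0,0],
    [0,0,0,0],
    [0,0,0,0],
    [0,0,-20,0],
    [0,0,-60,0],
    [0,0,-100,0],
    [0,0,-120,0],
    [0,0,-120,0],
  ],
  gripper=0,
)

```text
time_s: 34.2
eef_pos: [0.5568, 0.3256, 0.1795]
ee_rot: [[1.0, 0.001, 0.007], [0.001, -1.0, 0.003], [0.007, -0.003, -1.0]]
contact_force: [0.3, 0.5, -0.5]
grip_width: 0.0234
gripper_force: 30.0
```

play_rows(
  series=[
    [-2,20,0,0],
    [-5,55,0,0],
    [-8,95,0,0],
    [-10,140,0,0],
    [-12,185,0,0],
    [-15,225,0,0],
    [-15,253,0,0],
    [-15,264,0,0],
    [-15,264,20,0],
    [-15,264,60,0],
    [-15,264,90,0],
    [-15,264,104,0],
  ],
)

```text
time_s: 35.4
eef_pos: [0.5366, 0.0618, 0.0671]
ee_rot: [[1.0, 0.001, -0.008], [0.001, -1.0, 0.001], [-0.008, -0.001, -1.0]]
contact_force: [-0.1, 0.6, -0.7]
grip_width: 0.0234
gripper_force: 30.0
```

play_rows(
  series=[
    [0,0,5,0],
    [0,0,9,0],
    [0,0,9,0],
    [0,0,9,0],
  ],
)

```text
time_s: 35.8
eef_pos: [0.5411, 0.0607, 0.064]
ee_rot: [[1.0, 0.001, 0.003], [0.001, -1.0, -0.0], [0.003, 0.0, -1.0]]
contact_force: [-1.4, -0.2, -1.7]
grip_width: 0.0233
gripper_force: 30.0
```

play_rows(
  series=[
    [0,0,0,0],
    [0,0,0,0],
    [0,0,0,0],
    [0,0,-40,0],
    [0,0,-90,0],
    [0,0,-140,0],
    [-50,0,-185,0],
    [-100,0,-185,0],
    [-140,-25,-185,0],
    [-140,-25,-185,0],
    [-140,-25,-185,0],
    [-140,-25,-185,0],
  ],
  gripper=46,
)

```text
time_s: 37.0
eef_pos: [0.4009, 0.0854, 0.248]
ee_rot: [[1.0, 0.001, 0.001], [0.001, -1.0, -0.0], [0.001, 0.0, -1.0]]
contact_force: [0.8, 0.6, -0.0]
grip_width: 0.0461
gripper_force: 0.0
```

```bash
python3 -c "
from h import *
print(get_obs()['eef_pos']);s=snap('wrist','w6.png');W=wcloud(s);hubs(W)"
```

```text
[0.400863   0.08538242 0.24799606]
116 [149.   2.] ctr [0.6292 0.2488] size [0.002 0.029] z 0.0685
596 [236.  44.] ctr [0.5706 0.1607] size [0.023 0.023] z 0.0744
609 [349.  73.] ctr [0.5398 0.0606] size [0.023 0.023] z 0.0749
49 [638.  74.] ctr [ 0.5913 -0.289 ] size [0.018 0.005] z 0.065
589 [312. 223.] ctr [0.4061 0.0927] size [0.034 0.013] z 0.077
```

View pics/w6.png

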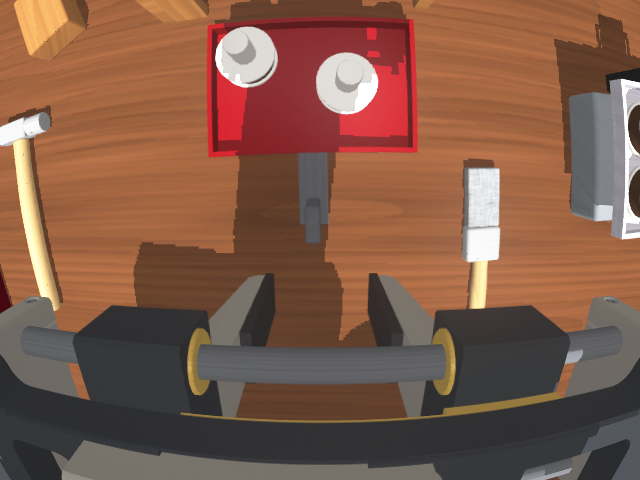

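Both leftover reels are in the tray, at (245,55) and (347,75). I grip the tab again.

play_rows(
  series=[
    [0,-7.5,0,-1.1],
    [0,-7.5,45,-1.1],
    [0,-7.5,90,-1.1],
    [0,-7.5,130,-1.1],
    [0,-7.5,165,-1.1],
    [0,-7.5,185,-1.1],
    [0,-7.5,193,-1.1],
    [0,-7.5,193,-1.1],
    [0,-7.5,193,-1.1],
  ],
)

```text
time_s: 37.95
eef_pos: [0.4011, 0.0931, 0.0556]
ee_rot: [[1.0, 0.02, 0.002], [0.02, -1.0, -0.0], [0.002, 0.0, -1.0]]
contact_force: [-0.8, 0.6, -0.1]
grip_width: 0.0459
gripper_force: 0.0
```

play_rows(
  series=[
    [0,0,0,0],
    [0,0,0,0],
    [0,0,0,0],
    [0,0,0,0],
    [0,0,0,0],
    [0,0,0,0],
  ],
  gripper=0,
)

```text
time_s: 38.55
eef_pos: [0.4002, 0.0931, 0.055]
ee_rot: [[1.0, 0.02, 0.001], [0.02, -1.0, -0.0], [0.001, 0.0, -1.0]]
contact_force: [-2.3, -0.4, 4.0]
grip_width: 0.0141
gripper_force: 30.0
```

play_rows(
  series=[
    [4,0,0,0],
    [12,0,0,0],
    [24,0,0,0],
    [38,0,0,0],
    [54,0,0,0],
    [70,0,0,0],
    [86,0,0,0],
    [100,0,0,0],
    [110,0,0,0],
    [117,0,0,0],
    [120,0,0,0],
    [120,0,0,0],
  ],
)

```text
time_s: 39.75
eef_pos: [0.5195, 0.0956, 0.0548]
ee_rot: [[1.0, 0.02, -0.002], [0.02, -1.0, 0.0], [-0.002, -0.0, -1.0]]
contact_force: [-3.9, -0.6, 5.8]
grip_width: 0.0136
gripper_force: 30.0
```

play_rows(
  series=[
    [4,0,0,0],
    [11,0,0,0],
    [19,0,0,0],
    [27,0,0,0],
    [35,0,0,0],
    [43,0,0,0],
    [51,0,0,0],
    [59,0,0,0],
    [66,0,0,0],
    [71,0,0,0],
    [74,0,0,0],
    [74,0,0,0],
  ],
)

```text
time_s: 40.95
eef_pos: [0.5934, 0.0971, 0.0549]
ee_rot: [[1.0, 0.02, -0.002], [0.02, -1.0, -0.0], [-0.002, -0.0, -1.0]]
contact_force: [-4.7, 0.1, 5.7]
grip_width: 0.0139
gripper_force: 30.0
```

play_rows(
  series=[
    [0,-4,0,0],
    [0,-8,0,0],
    [0,-12,0,0],
    [0,-16,0,0],
    [0,-20,0,0],
    [0,-24,0,0],
    [0,-28,0,0],
    [0,-32,0,0],
    [0,-36,0,0],
    [0,-39,0,0],
    [0,-40,0,0],
    [0,-40,0,0],
  ],
)

```text
time_s: 42.15
eef_pos: [0.5931, 0.1374, 0.0547]
ee_rot: [[1.0, 0.02, 0.0], [0.02, -1.0, 0.0], [0.0, -0.0, -1.0]]
contact_force: [0.8, -1.7, 3.1]
grip_width: 0.014
gripper_force: 30.0
```

play_rows(
  series=[
    [0,0,0,0],
    [0,0,0,0],
    [0,0,0,0],
    [0,0,-40,0],
    [0,0,-90,0],
    [0,0,-140,0],
    [-33,-2,-181,0],
    [-33,-2,-181,0],
    [-33,-2,-181,0],
  ],
  gripper=50,
)

```text
time_s: 43.05
eef_pos: [0.5603, 0.1386, 0.237]
ee_rot: [[1.0, 0.02, 0.003], [0.02, -1.0, 0.0], [0.003, -0.0, -1.0]]
contact_force: [-0.2, -0.1, -0.4]
grip_width: 0.0497
gripper_force: 0.0
```

```bash
python3 -c "
from fit import *
print(get_obs()['eef_pos'],get_obs()['contact_force']);s=snap('wrist','w7.png');W=wcloud(s);z=W[...,2];v,u=np.mgrid[0:480,0:640]
p=W[(u>290)&(u<360)&(v>150)&(v<240)&(z>.072)&(z<.085)];print(cv2.minAreaRect(p[:,:2].astype(np.float32)))
p=W[(v>60)&(v<160)&(u>160)&(u<530)&(z>.088)&(z<.1)];print(cv2.minAreaRect(p[:,:2].astype(np.float32)))
for i in range(3): fit('top')
hubs(cloud(load('top')),.155,.185)
snap('top','top9.png')"
```

```text
[0.56028655 0.13857356 0.23702149] [-0.23200987 -0.13220136 -0.4194313 ]
((0.5987839102745056, 0.1367373913526535), (0.033842235803604126, 0.013485646806657314), 1.0522292852401733)
((0.6721656322479248, 0.11713708192110062), (0.08495357632637024, 0.299378365278244), 2.4920952320098877)
top 0 6633 0.0001
top 0.15 127 0.1495
top 0.035 707 0.0348
top floor raw 0.10145420268888161 corr 0.1018815839900196 sunk 0.0331184160099804 2207
 hub raw 0.17064943760142937 ->sunk 0.03362658355974241
top 0 6685 0.0
top 0.15 127 0.1497
top 0.035 707 0.0344
top floor raw 0.10136434403941674 corr 0.10171111846426067 sunk 0.033288881535739334 2211
 hub raw 0.17056488533056957 ->sunk 0.03398621139957689
top 0 6630 0.0
top 0.15 127 0.1501
top 0.035 718 0.0345
top floor raw 0.10144740863826196 corr 0.10155059905700907 sunk 0.03344940094299094 2211
 hub raw 0.17052164019115257 ->sunk 0.034518342270410646
15 [556. 242.] ctr [ 0.5496 -0.6606] size [0.024 0.005] z 0.1804
75 [420. 251.] ctr [ 0.5237 -0.3127] size [0.024 0.023] z 0.1691
72 [394. 252.] ctr [ 0.5177 -0.2468] size [0.022 0.023] z 0.1702
76 [396. 278.] ctr [ 0.4527 -0.2527] size [0.023 0.022] z 0.1702
79 [423. 277.] ctr [ 0.4566 -0.3206] size [0.023 0.022] z 0.1691
```

View pics/top9.png

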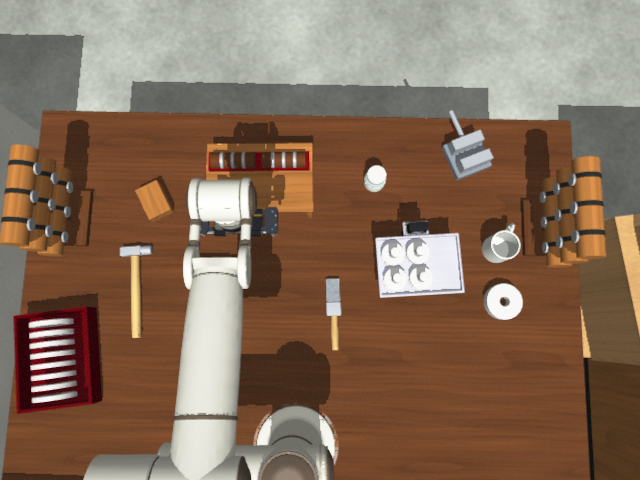

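The tab is within 1 mm of where it started, the pan reads about 33.6 mm, and the bystanders look unmoved. I hand the job in.

```bash
python3 -c "
from h import *
print(finish_job())"
```

```text
the job is handed in; nothing more can be done
None
```

I handed the job in without seeing a verdict: four reels are on the scale with the pan sunk about 33.6 mm (the band starts at 33 mm, so the margin is thin), the other two reels are in the tray, and the tray is back home behind the gate post.

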